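# Test the refitted seat spring by hand

### The job

The red-capped spring on the round seat base has just been refitted: test it by pressing its cap gently straight down with the fingertips by about two centimetres (never more than three and a half), and hold it down for about two seconds. Then let it rise fully by itself and raise the hand about ten centimetres clear above it. Do not grip or pull the spring up, and leave the other three springs, the tack tin, hammer, cork block and glue bottle untouched where they are.

Things in the scene. Friction and masses are not known exactly. Their poses are not given: they have to be found in the camera images.
- red_spring: Upright steel coil spring with a red cap, fixed to the round seat base. Origin: centre of the spring's foot, on the top of the base (20 mm above the table), z up. Foot disc 68 mm across and 4 mm thick, coils at most 70 mm across, whole spring 108 mm tall at rest. Centres of neighbouring springs stand at least 110 mm apart; which spring stands at which corner varies.
- red_cap (a joint): How far the red-capped spring is pressed down, in m: 0 at rest, growing as the cap goes down, at most 0.05, negative if the cap is pulled up. It gives about 1 N for every 3 mm (6.4 N at 20 mm) and comes back to 0 by itself when released.
- blue_spring: Upright steel coil spring with a blue cap, fixed to the round seat base. Origin: centre of the spring's foot, on the top of the base (20 mm above the table), z up. Foot disc 68 mm across and 4 mm thick, coils at most 70 mm across, whole spring 108 mm tall at rest. Centres of neighbouring springs stand at least 110 mm apart; which spring stands at which corner varies.
- blue_cap (a joint): How far the blue-capped spring is pressed down, in m: 0 at rest, growing as the cap goes down, at most 0.05, negative if the cap is pulled up. It gives about 1 N for every 3 mm (6.4 N at 20 mm) and comes back to 0 by itself when released.
- yellow_spring: Upright steel coil spring with a yellow cap, fixed to the round seat base. Origin: centre of the spring's foot, on the top of the base (20 mm above the table), z up. Foot disc 68 mm across and 4 mm thick, coils at most 70 mm across, whole spring 108 mm tall at rest. Centres of neighbouring springs stand at least 110 mm apart; which spring stands at which corner varies.
- yellow_cap (a joint): How far the yellow-capped spring is pressed down, in m: 0 at rest, growing as the cap goes down, at most 0.05, negative if the cap is pulled up. It gives about 1 N for every 3 mm (6.4 N at 20 mm) and comes back to 0 by itself when released.
- white_spring: Upright steel coil spring with a white cap, fixed to the round seat base. Origin: centre of the spring's foot, on the top of the base (20 mm above the table), z up. Foot disc 68 mm across and 4 mm thick, coils at most 70 mm across, whole spring 108 mm tall at rest. Centres of neighbouring springs stand at least 110 mm apart; which spring stands at which corner varies.
- white_cap (a joint): How far the white-capped spring is pressed down, in m: 0 at rest, growing as the cap goes down, at most 0.05, negative if the cap is pulled up. It gives about 1 N for every 3 mm (6.4 N at 20 mm) and comes back to 0 by itself when released.
- red_top (a point): Centre of the top face of the red cap, a flat plastic disc 52 mm across and 10 mm thick. At rest this face is 128 mm above the table; the point goes down with the cap.
- seat_base: Round plywood seat base lying fixed on the bench, 342 mm across and 20 mm thick, that carries the four springs in a square of about 130 mm. Origin: centre of its underside, on the table.
- tack_tin: Loose small brass-coloured jar with an aluminium lid, 36 mm across and 45 mm tall, standing amid the four springs on the seat base. Origin: centre of its underside. Leave alone.
- hammer: Loose hammer, 260 mm long, lying on the bench to the left (+y) of the seat base. Origin: on its underside, x along the handle towards the head. Leave alone.
- cork_block: Loose cork block, 60 x 45 x 35 mm, on the bench to the right (-y) of the seat base. Origin: centre of its underside. Leave alone.
- glue_bottle: Loose white bottle with a black cap, 52 mm across and 130 mm tall, standing on the bench to the right (-y) of the seat base. Origin: centre of its underside. Leave alone.

How it is judged (in metres and radians):
On the way, in this order (a step that is already met when the one before it is completed fails the run):
1. The red cap is pressed down by the fingers at least 14 mm and held there for a second (value of joint red_cap above 0.014 m and contact force between the fingers and red_spring above 1 N), for 1 s.
2. The red cap has come back up by itself and the hand is at least 60 mm above it (value of joint red_cap between -0.003 and 0.003 m and contact force between each of the arm, the fingers and red_spring below 0.1 N and z of the grasp point in the frame of red_top above 0.06 m), for 0.2 s.
At the end, for the whole second after the job is handed in: All four caps are at rest within 3 mm of their free height, the hand (TCP) is at least 60 mm above the red cap, and the tack tin, hammer, cork block and glue bottle are at rest within 10 mm of where they stood (value of joint red_cap between -0.003 and 0.003 m and value of joint blue_cap between -0.003 and 0.003 m and value of joint yellow_cap between -0.003 and 0.003 m and value of joint white_cap between -0.003 and 0.003 m and velocity of joint red_cap between -0.01 and 0.01 m/s and z of the grasp point in the frame of red_top above 0.06 m and distance of each of tack_tin, hammer, cork_block, glue_bottle from where it was at the start of the episode below 0.01 m and linear speed of each of tack_tin, hammer, cork_block, glue_bottle below 0.02 m/s); the robot touches nothing.
It fails at once if The red spring is pressed down more than 35 mm (value of joint red_cap above 0.035 m).
It fails at once if The red spring is pushed roughly or gripped (over 20 N) (contact force between red_spring and anything else above 20 N).
It fails at once if The red cap is pulled up more than 5 mm (value of joint red_cap below -0.005 m).
It fails at once if Another spring is touched or moved (contact force between any of blue_spring, yellow_spring, white_spring and anything else above 1 N or value of joint any of blue_cap, yellow_cap, white_cap above 0.005 m or value of joint any of blue_cap, yellow_cap, white_cap below -0.005 m).
It fails at once if A loose thing is touched by the robot, or shifted more than 10 mm (distance of any of tack_tin, hammer, cork_block, glue_bottle from where it was at the start of the episode above 0.01 m or contact force between any of the fingers, the arm and tack_tin above 1 N or contact force between any of the fingers, the arm and hammer above 1 N or contact force between any of the fingers, the arm and cork_block above 1 N or contact force between any of the fingers, the arm and glue_bottle above 1 N).
It also fails if it takes over 32 s, if anything falls off the work surface, if the arm or the gripper's body presses on something with over 40 N, if the wrist force passes 120 N, or if a joint passes its speed limit or range.

### The arm

A 6-joint arm with a two-finger parallel gripper is mounted at the origin on the work surface. World frame = base frame: x ahead of the robot, y to its left, z up, the work surface at z = 0. Lengths are in mm, angles in rad, forces in N, time in s.
With the tool pointing down it reaches from about 400 to 925 mm from the base axis. Payload 12.5 kg.
Tool frame: the origin (TCP) lies between the finger pads, 19 mm behind the fingertips; this is the grasp point; z points along the fingers, y is the line along which they close (so a half turn about z gives the same grasp; the last joint's range is limited). The gripper opens to 95 mm and grips with 3 to 60 N. Pads are 20 mm wide; open, the fingers measure 119 mm over their backs; the gripper's body (75 mm by 180 mm) begins 59 mm behind the grasp point.
Start: joints at [-1.427, 0.491, 1.559, -0, 1.092, -0.106], TCP at [154.528, -605.612, 233.461] pointing down, gripper open.
Joint ranges: [-3.1, 3.1], [-0.84, 2.19], [0.05, 2.79], [-1.13, 4.28], [0.06, 2.93], [-2.69, 2.69]. Speed limits (rad/s): [2.22, 2.22, 2.79, 3.14, 3.14, 3.14].

### API

Orientations are given as [roll, pitch, yaw] about the fixed x, y, z axes, in that order (R = Rz(yaw) Ry(pitch) Rx(roll)).
In Python, from cell import state, read_camera, camera_info, env gives the robot as it stands.
- The arm moves only by the tool move_arm, never from a script. Its argument "commands" is a list of rows, each a list of 3 entries, a list of its own where there are three numbers: the shift along the world's x, y, z in cm, then the turn, a rotation vector about the world's x, y, z in degrees, then the opening, from 0 (shut) to 1 (fully open). A call has 1 to 10 rows; each row shifts and turns the commanded pose from where the row before left it; what a row does not reach is not made up. A row lasts 1/10 s, in which the tool goes at most 50 mm and 8.59 degrees, less where a joint would pass 70% of its speed; a pose out of reach is approached as far as the arm can. A call with a gripper value outside its range is refused whole. The fingers move at their own pace and stop on an object; the grip force is fixed at half the most. Time passes only in rows, so rows that do not move let the fingers close. It gives the time, the measured TCP pose, the force, the opening and the grip force at its end, in the units of the state.
- state(): the state, without advancing time (a new reading comes with each control period).
- read_camera(name): name is "scene" or "top" or "wrist"; returns the picture (420x560x3 uint8, blue, green, red); there is no depth.
- camera_info(name): a dict with "K" (3x3 intrinsics, pixels), "cam_to_world" (4x4, takes a point from camera to world coordinates). Camera axes: x right, y down, z forward; pixel columns grow to the right and rows downward; lengths in mm; the calibration is good to about 2 mm. The wrist camera is an equidistant fisheye: a pixel r from the principal point sees the ray r / f radians off the axis. A picture is of the moment at which its call begins: read the wrist's pose just before it. camera_info takes no time and is no camera call; for the wrist camera it gives the pose at the moment of the call.
- env.job_done(): hands the job in; it is judged then, once.
The state is a dict: "t": time; "joints": joint angles; "qvel": joint speeds; "tau": joint torques, N m; "eef_pos": TCP position; "tcp_rot": TCP orientation; "ft_force": force on the tool from outside, world axes, zero at the start; "moment": the same for the moment, N m; "opening": opening from 0.0 (shut) to 1.0 (fully open); "grip_force": force on a finger pad.
Only numpy, scipy, OpenCV 4.12 (cv2) and the standard library are available. Lean on these libraries where they do the work, as an engineer would, in place of code of your own. Each camera call takes 0.05 s, during which the arm holds its last target. There are 200 camera calls.

## Working session

There is one attempt and no reset: what is moved stays moved. The work goes in short steps, Python scripts to look and compute and a tool call to move; the robot and the scene stay as the last step left them, time stands still between calls to the robot, and variables do not carry over. Pictures are saved under pics/ and viewed, at most 10 in all, crops included, and the job is handed in when it is done.

Besides the shell and the picture viewer there is one more tool, called as a command line: name --argument value ..., lists and objects as JSON in quotes. move_arm: Moves the arm, as the interface text tells. Its arguments: {"type":"object","properties":{"commands":{"type":"array"}},"required":["commands"]}

```bash
mkdir -p pics
cat > h.py <<'E'
import numpy as np, cv2
from cell import state, read_camera, camera_info, env
def ray(name,u,v,z):
    c=camera_info(name);K=np.array(c["K"]);T=np.array(c["cam_to_world"])
    d=T[:3,:3]@np.linalg.inv(K)@[u,v,1];o=T[:3,3]
    return o+d*(z-o[2])/d[2]
def red(im):
    h=cv2.cvtColor(im,cv2.COLOR_BGR2HSV)
    m=(((h[...,0]<8)|(h[...,0]>172))&(h[...,1]>140)&(h[...,2]>70)).astype('uint8')
    n,l,s,c=cv2.connectedComponentsWithStats(m)
    return [(s[i].tolist(),c[i].round(1).tolist()) for i in range(1,n) if s[i][4]>60]
E
python3 - <<'E'
from h import *
a=read_camera("top");b=read_camera("scene")
cv2.imwrite("pics/top.png",a);cv2.imwrite("pics/scene.png",b)
for n,i in(("top",a),("scene",b)):
    print(n,np.array(camera_info(n)["cam_to_world"]).round(2).tolist())
    for s,c in red(i): print(s,c,ray(n,*c,128).round(1))
s=state();print(s["t"],s["eef_pos"],s["tcp_rot"],s["ft_force"],s["opening"])
E
```

```text
top [[0.02, -0.98, 0.18, 380.88], [-1.0, -0.02, 0.0, 13.82], [0.0, -0.18, -0.98, 1002.19], [0.0, 0.0, 0.0, 1.0]]
[205, 205, 22, 22, 385] [215.6, 215.1] [527.3 165.7 128. ]
scene [[-0.82, 0.4, -0.4, 894.83], [0.57, 0.56, -0.61, 543.5], [-0.02, -0.73, -0.69, 664.83], [0.0, 0.0, 0.0, 1.0]]
[321, 218, 27, 22, 457] [334.3, 228.5] [531.3 170.5 128. ]
0.1 [ 154.51055978 -605.39984211  232.91275924] [-3.14059879e+00 -7.90483166e-05  2.49852736e-01] [ 0.17985311 -0.27258405  0.27339832] 0.998899870881697
```

View pics/top.png

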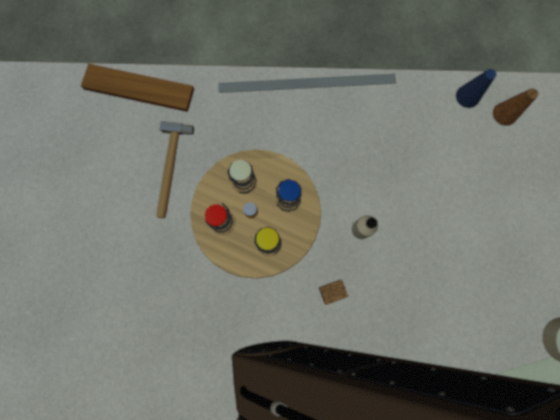

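View pics/scene.png

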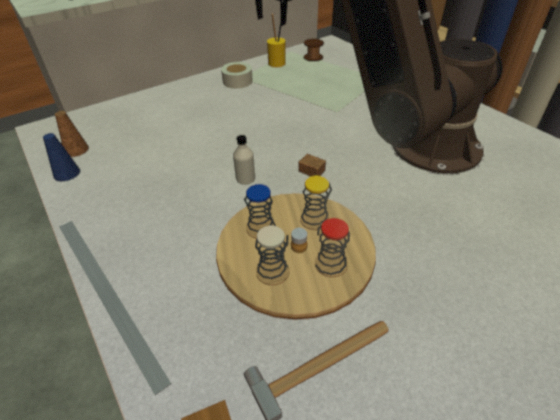

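The top view shows the red cap at (216,215), white at (241,172), blue at (289,192), yellow at (267,240) and the tin at (250,210). The scene view shows the red cap at (334,228). Both views put the red top near (528,167), which fits the given height and size. I'm moving there with the fingers shut.

move_arm --commands '[[[3.3,3.6,0.2],[0,0,0],0],[[3.3,3.6,0.2],[0,0,0],0],[[3.3,3.6,0.2],[0,0,0],0],[[3.3,3.6,0.2],[0,0,0],0],[[3.3,3.6,0.2],[0,0,0],0],[[3.3,3.6,0.2],[0,0,0],0],[[3.3,3.6,0.2],[0,0,0],0],[[3.3,3.6,0.2],[0,0,0],0],[[3.3,3.6,0.2],[0,0,0],0],[[3.3,3.6,0.2],[0,0,0],0]]'

```text
t: 1.1
eef_pos: [485.5, -243.9, 253.5]
tcp_rot: [-3.142, 0.0, 0.25]
ft_force: [0.5, 0.0, 0.8]
opening: 0.216
grip_force: 0.0
```

move_arm --commands '[[[0.5,4.5,0],[0,0,0],0],[[0.5,4.5,0],[0,0,0],0],[[0.5,4.5,0],[0,0,0],0],[[0.5,4.5,0],[0,0,0],0],[[0.5,4.5,0],[0,0,0],0],[[0.5,4.5,0],[0,0,0],0],[[0.5,4.5,0],[0,0,0],0],[[0.5,4.5,0],[0,0,0],0],[[0.3,3,0],[0,0,0],0],[[0,0,0],[0,0,0],0]]'

```text
t: 2.1
eef_pos: [527.4, 147.5, 253.1]
tcp_rot: [-3.141, 0.0, 0.253]
ft_force: [0.2, -0.8, -0.4]
opening: 0.007
grip_force: 0.0
```

move_arm --commands '[[[0.1,1.9,0],[0,0,0],0],[[0,0,-2.5],[0,0,0],0],[[0,0,-2.5],[0,0,0],0],[[0,0,-2],[0,0,0],0],[[0,0,-1],[0,0,0],0],[[0,0,0],[0,0,0],0]]'

```text
t: 2.7
eef_pos: [528.1, 162.8, 172.4]
tcp_rot: [-3.142, 0.002, 0.249]
ft_force: [-0.0, 0.2, 0.0]
opening: 0.003
grip_force: 0.0
```

Run:
```python
from h import *
w=read_camera("wrist");b=read_camera("scene")
c=cv2.resize(b[130:310,220:460],None,fx=2,fy=2)
cv2.imwrite("pics/c.png",np.hstack([cv2.copyMakeBorder(c,0,60,0,0,cv2.BORDER_CONSTANT),w[:,140:420]]))
s=state();print(s["t"],s["eef_pos"],s["ft_force"])
```

```text
2.8 [528.86966384 163.13429443 174.056421  ] [-0.00075702  0.36291418  0.53983222]
```

View pics/c.png

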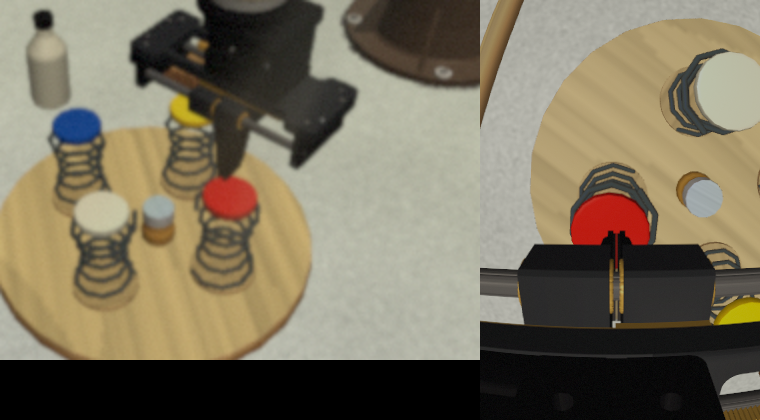

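The crop shows the shut fingertips at (229,178), directly over the red cap centre at (230,198) and clear of the other springs. I'm pressing down slowly.

move_arm --commands '[[[0,0.3,-1],[0,0,0],0],[[0,0,-0.8],[0,0,0],0],[[0,0,-0.5],[0,0,0],0],[[0,0,-0.4],[0,0,0],0],[[0,0,-0.4],[0,0,0],0],[[0,0,-0.4],[0,0,0],0],[[0,0,0],[0,0,0],0]]'

```text
t: 3.5
eef_pos: [528.4, 166.4, 138.2]
tcp_rot: [3.142, 0.0, 0.25]
ft_force: [-1.3, 0.3, 2.8]
opening: 0.004
grip_force: 1.4
```

Force 2.8 N at about 9 mm of press agrees with the spring. I'll go another 11 mm and hold.

move_arm --commands '[[[0,0,-0.4],[0,0,0],0],[[0,0,-0.4],[0,0,0],0],[[0,0,-0.3],[0,0,0],0],[[0,0,0],[0,0,0],0],[[0,0,0],[0,0,0],0]]'

```text
t: 4.0
eef_pos: [528.6, 166.4, 127.5]
tcp_rot: [3.142, -0.0, 0.25]
ft_force: [-1.9, 0.1, 6.4]
opening: 0.007
grip_force: 3.1
```

move_arm --commands '[[[0,0,0],[0,0,0],0],[[0,0,0],[0,0,0],0],[[0,0,0],[0,0,0],0],[[0,0,0],[0,0,0],0],[[0,0,0],[0,0,0],0],[[0,0,0],[0,0,0],0],[[0,0,0],[0,0,0],0],[[0,0,0],[0,0,0],0],[[0,0,0],[0,0,0],0],[[0,0,0],[0,0,0],0]]'

```text
t: 5.0
eef_pos: [528.6, 166.4, 127.6]
tcp_rot: [3.142, -0.0, 0.25]
ft_force: [-1.8, 0.8, 7.5]
opening: 0.006
grip_force: 3.1
```

move_arm --commands '[[[0,0,0],[0,0,0],0],[[0,0,0],[0,0,0],0],[[0,0,0],[0,0,0],0],[[0,0,0],[0,0,0],0],[[0,0,0],[0,0,0],0],[[0,0,0],[0,0,0],0],[[0,0,0],[0,0,0],0],[[0,0,0],[0,0,0],0],[[0,0,0],[0,0,0],0]]'

```text
t: 5.9
eef_pos: [528.6, 166.4, 127.6]
tcp_rot: [3.142, -0.0, 0.25]
ft_force: [-1.5, 0.7, 5.8]
opening: 0.005
grip_force: 3.1
```

move_arm --commands '[[[0,0,0.4],[0,0,0],0],[[0,0,0.4],[0,0,0],0],[[0,0,0.4],[0,0,0],0],[[0,0,0.4],[0,0,0],0],[[0,0,0.4],[0,0,0],0],[[0,0,0.4],[0,0,0],0],[[0,0,0.6],[0,0,0],0],[[0,0,1],[0,0,0],0],[[0,0,1.5],[0,0,0],0],[[0,0,2],[0,0,0],0]]'

```text
t: 6.9
eef_pos: [528.3, 166.3, 203.1]
tcp_rot: [3.142, 0.001, 0.25]
ft_force: [0.2, 0.2, -0.9]
opening: 0.003
grip_force: 0.0
```

move_arm --commands '[[[0,0,2],[0,0,0],0],[[0,0,2],[0,0,0],0],[[0,0,1],[0,0,0],0],[[0,0,0],[0,0,0],0],[[0,0,0],[0,0,0],0],[[0,0,0],[0,0,0],0],[[0,0,0],[0,0,0],0],[[0,0,0],[0,0,0],0]]'

```text
t: 7.7
eef_pos: [528.4, 166.3, 251.9]
tcp_rot: [3.142, 0.001, 0.25]
ft_force: [-0.4, 0.2, -0.1]
opening: 0.005
grip_force: 0.0
```

Run:
```python
from h import *
print(red(read_camera("scene")), state()["ft_force"])
print(env.job_done())
```

```text
[([321, 218, 27, 22, 456], [334.2, 228.4])] [-1.1530926   0.61738918 -0.164143  ]
the job is handed in; nothing more can be done
None
```

I pressed the red cap down about 20 mm (about 6–7 N) and held it for about 2 s. It then rose back to its starting place in the scene camera, the fingertips ended about 10 cm above it, and the job is handed in; no verdict was returned.

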